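Load the implement steriliser, break the lid stay, shut and clamp the lid

ROBOT

A 7-joint arm with a two-finger parallel gripper is mounted at the origin on the work surface. World frame = base frame: x ahead of the robot, y to its left, z up, the work surface at z = 0. Lengths are in m, angles in rad, forces in N, time in s.
With the tool pointing down it reaches from about 0.425 to 0.925 m from the base axis. Payload 6.8 kg.
Tool frame: the origin (TCP) lies at the very end of the fingers, on their centre line; the grasp point (between the pads) lies 19 mm behind it; z points along the fingers, y is the line along which they close (so a half turn about z gives the same grasp; the last joint's range is limited). The gripper opens to 85 mm and grips with 20 to 120 N. Pads are 22 mm wide; open, the fingers measure 114 mm over their backs; the gripper's body (76 mm by 85 mm) begins 54 mm behind the grasp point. The pads swing forward as they close: fully open they stand 13 mm farther back than shut.
Start: joints at [-1.214, 0.477, 0.022, 1.555, -0.011, 1.109, -0.083], TCP at [0.303, 0.603, 0.21] pointing down, gripper open.
Joint ranges: [-2.96, 2.96], [-0.34, 2.1], [-1.41, 1.46], [0.24, 2.44], [-1.37, 4.51], [0.17, 1.92], [-2.96, 2.96]. Speed limits (rad/s): [2.39, 2.39, 3.14, 3.14, 3.14, 3.14, 3.14].

INTERFACE

Orientations are given as a unit quaternion [w, x, y, z].
In Python, from station import bot gives the robot as it stands.
- The arm moves only by the tool jog_arm, never from a script. Its argument "motion" is a list of rows, each a list of 7 numbers: the turn, a rotation vector about the tool's x, y, z in rad, then the shift along the tool's x, y, z in mm, then the finger opening in mm, from 0 to 85.4. A call has 1 to 10 rows; each row is the pose to reach, as a shift and turn from the pose commanded when the call began, along the tool's axes at that moment; what a row does not reach only later rows make up. A row lasts 1/8 s, in which the tool goes at most 62.5 mm and 10.7 degrees, less where a joint would pass 70% of its speed; a pose out of reach is approached as far as the arm can. A call with a gripper value outside its range is refused whole. The fingers move at their own pace and stop on an object; "grip_force" is the grip in N (left out, the last holds). Time passes only in rows, so rows that repeat a pose let the fingers close. It gives the time, the measured TCP pose, the force, the opening and the grip force at its end, in the units of the state.
- bot.get_obs(): the state, without advancing time (a new reading comes with each control period).
- bot.read_camera(name): name is "scene" or "side" or "wrist"; returns a dict with "pixels" (420x560x3 uint8, red, green, blue), "camera_matrix" (3x3 intrinsics, pixels), "distortion" ([k1, k2, p1, p2, k3] as OpenCV has them; the pictures are not rectified), "T" (4x4, takes a point from camera to world coordinates); the wrist camera has in their place "tool_from_camera" (4x4, takes a point from camera to tool coordinates, whose origin is the TCP and whose axes are the flange's). Camera axes: x right, y down, z forward; pixel columns grow to the right and rows downward; lengths in m; the calibration is good to about 2 mm. A picture is of the moment at which its call begins: read the wrist's pose just before it. There is no depth.
- bot.hand_in(): hands the job in; it is judged then, once.
Trained networks look in a picture, given as the dict that the camera call returned (one of the last four; its "shot" number tells which), for a name from the list of things; names that differ only in an ending like _2 or _b are one class to them, and where a whole thing is asked for, a point or a joint stands for the part that bears it (a point fixed in the world has none). Each returns a list of dicts, best first, with "score" (0 to 1); they miss things now and then, are a little off and sometimes report something else, mostly with a low value. They report only what shows in the picture. A call takes as long as a camera call. They do not tell look-alikes from the thing itself.
- bot.spot_in(thing, picture): "xy" ([column, row] in pixels, amid what is visible of it).
- bot.tip_of(thing, picture): "xy" ([column, row] in pixels: a listed point, or the origin of a listed thing).
The state is a dict: "t": time; "q": joint angles; "joint_vel": joint speeds; "joint_torque": joint torques, N m; "eef_pos": TCP position; "tool_rot": TCP orientation; "contact_force": force on the tool from outside, world axes, zero at the start; "torque": the same for the moment, N m; "gripper_width": opening from 0.0 (shut) to 1.0 (fully open); "grasp_force": force on a finger pad.
Only numpy, scipy, OpenCV 4.12 (cv2) and the standard library are available. Lean on these libraries where they do the work, as an engineer would, in place of code of your own. Each camera call takes 0.05 s, during which the arm holds its last target. There are 200 camera calls.

TASK

Put every manicure implement from the white tray (two to four of the nail pusher, toe separator, buffer block and foot rasp) into the tub of the open steriliser box. Then break the locked lid stay by pulling its knuckle bar forward, keep hold of the lid as you lower it so that it closes gently instead of falling shut, and turn the thumbscrew on the lid clockwise until its clutch slips for the first time, then stop turning. Leave the polish bottles on the turntable and the glass jar standing where they are.

Things in the scene. Friction and masses are not known exactly. Their poses are not given: they have to be found in the camera images.
- steriliser: White box, 190 (x) x 300 (y) x 100 mm high, fixed; origin under its centre, -x its front (towards the robot). Open tub inside: 174 x 284 mm, walls 8 mm, steel floor 45 mm above the origin (tub 55 mm deep). The lid hinges on the far (+x) top edge and starts propped almost upright; the folding stay is outside the +y side.
- lid_hinge (a point): Middle of the lid's hinge line, at the box's far top edge, 95 mm in x and 100 mm in z from the steriliser's origin. The hinge line runs along the box's y.
- lid (a joint): Lid angle in rad: 0 propped open (86 degrees up from shut), grows as it closes, 1.50 fully shut. A 190 x 300 x 12 mm plate, 0.35 kg. The stiff hinge (0.2 N m) holds it within about 0.4 rad of the start even with the stay broken; lower down it falls shut by itself, too fast (over 1 rad/s), unless it is held.
- lid_bar (a point): Middle of the lid's steel pull bar: round, 12 mm diameter, 92 mm free length along the box's y, 38 mm beyond the lid's free edge on two struts. 228 mm from the hinge line, 6 mm to the lid's outer side of the hinge's plane. About 0.32 m high with the lid open; 0.106 m when shut, then 38 mm in front of the box. It may turn between the fingers.
- pull_bar (a point): On the stay's knuckle: a round steel bar, 12 mm diameter, sticking out 68 mm along the box's +y. This point is on its axis, 13 mm from its free end, 213 mm to the +y side of the box's centre line, about 0.15 m high. The stay's two 82 mm links lie 156 to 165 mm from the centre line. Locked 8 mm past straight; pulling the bar 30 mm to the box's front (-x) and 15 mm up breaks it (about 3 N).
- knuckle (a joint): Fold of the stay in rad: 0 locked, 0.2 straight, over 0.5 broken, about 3 when the lid is shut. While it is locked the lid cannot be closed.
- wing (a point): Top middle of the thumbscrew's black wing, on the lid's outside face, 100 mm from the hinge line and 46 mm above the lid's underside (so about 0.146 m high when the lid is shut). The wing is a bar 64 mm long, 14 mm thick, 26 mm tall on a low round boss; its long side lies along this point's x, and its axis is vertical when the lid is shut.
- screw (a joint): Turn of the screw's stem in rad, clockwise seen from above the shut lid; starts between 0.1 and 0.9, meets its stop at 2.60. The wing turns the stem (0.04 N m) until the stop; the wing's long side lies along the box's x when screw + clutch is 0, and turns clockwise by their sum.
- clutch (a joint): Slip of the wing on the stem in rad: 0 until the stem meets its stop, then grows as the wing slips at 0.25 N m. Stop soon after it starts to grow (well below 0.7).
- tray: White melamine tray, 190 (x) x 310 (y) mm, fixed, origin under its centre; floor 4 mm up, rim 6 mm above the floor. Implements lie on it about 64 mm apart in y, roughly along x.
- pusher: Stainless nail pusher, 140 mm long along its x, handle in the middle 80 mm long and 14 x 14 mm, thin ends. Origin under its centre. May be absent.
- separator: Mint hard toe separator, 95 mm long along its x, 38 mm wide over its spine and five teeth, 22 mm high. Origin under its centre. May be absent.
- buffer: Black plastic buffer block, 95 x 27 x 27 mm, long along its x. Origin under its centre. May be absent.
- rasp: Foot rasp, 150 mm long along its x: black handle at -x (80 long, 20 wide, 16 mm high, from x -75 to +5), flat steel head at +x (38 wide, 6 thick, 6 mm above the underside). Origin under its centre. May be absent.
- turntable: Round acrylic turntable, 170 mm across, 22 mm high, turns freely; carries three polish bottles. Origin under its centre.
- polish0: Closed polish bottle, 36 mm across, 85 mm tall, on the turntable; leave alone. Origin under its centre.
- polish1: As polish0.
- polish2: As polish0.
- jar: Closed glass cream jar, 64 mm across, 55 mm tall, on the tiles between tray and box; leave alone. Origin under its centre.
There are look-alikes about, which are no part of the job. What is shaped like the rasp but green or orange is not meant.

How it is judged:
On the way, in this order (a step that is already met when the one before it is completed fails the run):
1. all implements lie in the steriliser's tub (x of pusher in the frame of steriliser between -0.085 and 0.085 m and y of pusher in the frame of steriliser between -0.14 and 0.14 m and z of pusher in the frame of steriliser between 0.03 and 0.085 m and x of separator in the frame of steriliser between -0.085 and 0.085 m and y of separator in the frame of steriliser between -0.14 and 0.14 m and z of separator in the frame of steriliser between 0.03 and 0.085 m and x of buffer in the frame of steriliser between -0.085 and 0.085 m and y of buffer in the frame of steriliser between -0.14 and 0.14 m and z of buffer in the frame of steriliser between 0.03 and 0.085 m and x of rasp in the frame of steriliser between -0.085 and 0.085 m and y of rasp in the frame of steriliser between -0.14 and 0.14 m and z of rasp in the frame of steriliser between 0.03 and 0.085 m), for 0.2 s.
2. the stay is broken at its knuckle (value of joint knuckle above 0.5 rad), for 0.1 s.
3. the lid is shut (value of joint lid above 1.46 rad), for 0.2 s.
4. the screw is turned to the clutch's first slip (value of joint screw above 2.53 rad and value of joint clutch between 0.03 and 0.7 rad), for 0.1 s.
At the end, for the whole second after the job is handed in: every implement present lies in the tub (its origin within the tub's walls, under the lid), the lid is within 0.04 rad of fully shut, the screw is within 0.07 rad of its stop, and the clutch has slipped by 0.03 to 0.7 rad (all of step 1 and all of step 4 and value of joint lid above 1.46 rad); the robot touches nothing.
It fails at once if the lid falls or is pushed shut faster than 1 rad/s in its last 0.3 rad (value of joint lid above 1.2 rad and velocity of joint lid above 1 rad/s).
It fails at once if the clutch is slipped on by more than 0.8 rad (value of joint clutch above 0.8 rad).
It fails at once if a polish bottle or the jar is shifted more than 40 mm or knocked over (distance of any of polish0, polish1, polish2, jar from where it was at the start of the episode above 0.04 m or angle between any of polish0, polish1, polish2, jar's own z axis and vertical above 0.6 rad).
Of pusher, separator, buffer, rasp only 2 to 4 are there at a start; the rules pass over those that are not, and their reading is None.
At some moment in a run one of pusher, separator, buffer, rasp may be knocked a few centimetres aside while the robot is not near it.
It also fails if it takes over 210 s, if anything falls off the work surface, if the arm or the gripper's body presses on something with over 40 N, if the wrist force passes 120 N, or if a joint passes its speed limit or range.

## Working session

There is one attempt and no reset: what is moved stays moved. The work goes in short steps, Python scripts to look and compute and a tool call to move; the robot and the scene stay as the last step left them, time stands still between calls to the robot, and variables do not carry over. Pictures are saved under pics/ and viewed, at most 14 in all, crops included, and the job is handed in when it is done.

Besides the shell and the picture viewer there is one more tool, called after "Call:" by a JSON object that holds its "name" and its "arguments". jog_arm: Moves the arm, as the interface text tells. Its arguments: {"type":"object","properties":{"motion":{"type":"array"},"grip_force":{"type":"number"}},"required":["motion"]}

```bash
mkdir -p pics; cat > h.py <<'E'
import numpy as np, cv2, json
from scipy.spatial.transform import Rotation as R
from station import bot
def rot(o=None):
    o=o or bot.get_obs(); w,x,y,z=o["tool_rot"]; return R.from_quat([x,y,z,w])
def T_of(p,o=None):
    if "T" in p: return np.array(p["T"])
    o=o or bot.get_obs(); T=np.eye(4);T[:3,:3]=rot(o).as_matrix();T[:3,3]=o["eef_pos"]
    return T@np.array(p["tool_from_camera"])
def ray(p,xy,o=None):
    T=T_of(p,o)
    n=cv2.undistortPoints(np.array([[xy]],float),np.array(p["camera_matrix"]),np.array(p["distortion"]))[0,0]
    return T[:3,3],T[:3,:3]@np.array([n[0],n[1],1])
def at_z(p,xy,z,o=None):
    c,d=ray(p,xy,o); return c+d*(z-c[2])/d[2]
def tri(rs):
    A=0;b=0
    for c,d in rs:
        d=d/np.linalg.norm(d);M=np.eye(3)-np.outer(d,d);A=A+M;b=b+M@c
    return np.linalg.solve(A,b)
def proj(p,X,o=None):
    T=np.linalg.inv(T_of(p,o)); rv=cv2.Rodrigues(T[:3,:3])[0]
    return cv2.projectPoints(np.array(X,float).reshape(-1,3),rv,T[:3,3],np.array(p["camera_matrix"]),np.array(p["distortion"]))[0][:,0]
def save(p,n): cv2.imwrite(f"pics/{n}.png",np.ascontiguousarray(p["pixels"][:,:,::-1]))
def delta(pos,Rw=None,o=None):
    "shift mm & rotvec in current tool axes to reach world pos / rotation"
    o=o or bot.get_obs(); r=rot(o); s=r.inv().apply(np.array(pos)-o["eef_pos"])*1000
    v=(r.inv()*Rw).as_rotvec() if Rw is not None else np.zeros(3)
    return np.round(v,3),np.round(s,1)
E
python3 - <<'E'
from h import *
o=bot.get_obs();print(o)
print(rot(o).as_matrix().round(3))
P={}
for c in("scene","side"):
    p=bot.read_camera(c);P[c]=p;save(p,c+"0")
    print(c,np.array(p["T"]).round(3).tolist())
    for n in "steriliser tray pusher separator buffer rasp turntable polish0 jar lid_bar pull_bar wing lid_hinge".split():
        t=bot.tip_of(n,p);print(n,[(np.round(a["xy"]).tolist(),round(a["score"],2),at_z(p,a["xy"],0.0).round(3)[:2].tolist()) for a in t[:4]])
E
```

```text
{'t': 0.0, 'q': array([-1.21413192,  0.4777642 ,  0.02229347,  1.55646282, -0.01150902,
        1.10929352, -0.08310011]), 'joint_vel': array([-0.00046384, -0.00020653, -0.00045898, -0.00018301,  0.0006905 ,
        0.00051448, -0.00058592]), 'joint_torque': array([ 2.89187774e-04, -5.96460736e+01,  1.60792127e+00, -2.81185609e+01,
        1.24412833e-02,  9.37627105e-03,  4.05342030e-05]), 'eef_pos': array([0.3022465 , 0.60284033, 0.20944412]), 'tool_rot': array([-1.56563552e-04,  2.30267805e-01,  9.73126881e-01, -8.86665494e-04]), 'contact_force': array([-0.47590164,  0.51149781,  0.39159962]), 'torque': array([ 0.02951812, -0.01461801,  0.01638905]), 'grasp_force': 0.0, 'gripper_width': 0.9975844354166785}
[[-0.894  0.448 -0.001]
 [ 0.448  0.894 -0.002]
 [-0.    -0.002 -1.   ]]
scene [[-0.667, 0.407, -0.624, 1.188], [0.745, 0.366, -0.558, 0.506], [0.001, -0.837, -0.548, 0.808], [0.0, 0.0, 0.0, 1.0]]
steriliser [([305.0, 312.0], 0.71, [0.576, 0.06]), ([222.0, 280.0], 0.57, [0.639, -0.19])]
tray [([252.0, 236.0], 0.76, [0.432, -0.273])]
pusher [([248.0, 228.0], 0.41, [0.411, -0.316]
[... 1161 characters left out ...]
.31])]
separator [([306.0, 238.0], 0.78, [0.447, -0.192])]
buffer []
rasp [([328.0, 335.0], 0.9, [0.332, 0.104]), ([358.0, 164.0], 0.7, [0.344, -0.551]), ([316.0, 229.0], 0.68, [0.428, -0.231]), ([392.0, 227.0], 0.57, [0.209, -0.291])]
turntable [([232.0, 220.0], 0.68, [0.68, -0.212])]
polish0 [([250.0, 210.0], 0.82, [0.638, -0.265]), ([236.0, 225.0], 0.59, [0.662, -0.194]), ([224.0, 207.0], 0.55, [0.72, -0.256])]
jar [([323.0, 274.0], 0.79, [0.376, -0.076]), ([176.0, 250.0], 0.7, [0.801, -0.064])]
lid_bar [([182.0, 213.0], 0.7, [0.835, -0.205])]
pull_bar [([184.0, 347.0], 0.68, [0.667, 0.216])]
wing [([174.0, 248.0], 0.38, [0.808, -0.071])]
lid_hinge [([196.0, 278.0], 0.87, [0.711, 0.014])]
```

View pics/scene0.png

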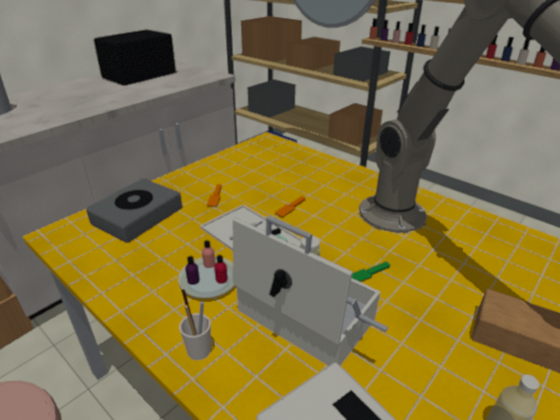

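View pics/side0.png

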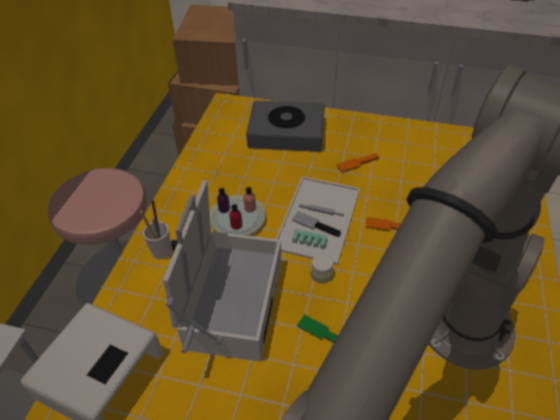

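The scene view shows the open box at about (300,290) with its pull bar at (380,325), and the thumbscrew at (283,282). The side view shows the tray with three implements: pusher (320,210), rasp (316,224) and separator (308,238). I see no buffer. The look-alikes are orange and green.

Call:
{"name": "jog_arm", "arguments": {"motion": [[0,0,1.7,-400,-355,-110,85],[0,0,1.7,-400,-355,-110,85],[0,0,1.7,-400,-355,-110,85],[0,0,1.7,-400,-355,-110,85],[0,0,1.7,-400,-355,-110,85],[0,0,1.7,-400,-355,-110,85],[0,0,1.7,-400,-355,-110,85],[0,0,1.7,-400,-355,-110,85],[0,0,1.7,-400,-355,-110,85],[0,0,1.7,-400,-355,-110,85]]}}

```text
t: 2.65
eef_pos: [0.5025, 0.1026, 0.3216]
tool_rot: [0.0, 0.885, 0.465, 0.001]
contact_force: [-0.6, 0.7, -0.5]
gripper_width: 0.999
grasp_force: 0.0
```

```bash
python3 - <<'E'
from h import *
o=bot.get_obs();print(o["q"].round(2),o["eef_pos"].round(3))
yd=R.from_matrix(np.array([[1,0,0],[0,-1,0],[0,0,-1]]).T)
print(rot(o).as_matrix().round(2),delta([0.43,-0.25,0.3],yd,o))
p=bot.read_camera("wrist");print(np.array(p["tool_from_camera"]).round(3))
E
```

```text
[-0.81  0.11  0.54  1.82 -0.06  1.23 -0.86] [0.503 0.103 0.322]
[[ 0.57  0.82  0.  ]
 [ 0.82 -0.57  0.  ]
 [ 0.    0.   -1.  ]] (array([ 0.001, -0.002,  0.968]), array([-331.5,  140.2,   21.4]))
[[-0.001 -0.956 -0.294  0.076]
 [ 1.    -0.001 -0.     0.   ]
 [-0.    -0.294  0.956 -0.164]
 [ 0.     0.     0.     1.   ]]
```

Call:
{"name": "jog_arm", "arguments": {"motion": [[0,0,0.968,-331,140,15,85],[0,0,0.968,-331,140,15,85],[0,0,0.968,-331,140,15,85],[0,0,0.968,-331,140,15,85],[0,0,0.968,-331,140,15,85],[0,0,0.968,-331,140,15,85],[0,0,0.968,-331,140,15,85]]}}

```text
t: 3.58
eef_pos: [0.4307, -0.2481, 0.3052]
tool_rot: [0.0, 1.0, 0.003, -0.0]
contact_force: [0.4, 0.2, -0.7]
gripper_width: 0.995
grasp_force: 0.0
```

```bash
python3 - <<'E'
from h import *
o=bot.get_obs();print(o["q"].round(2),o["eef_pos"].round(3))
p=bot.read_camera("wrist");save(p,"w1")
for n in "tray pusher separator buffer rasp".split():
    z=.004
    print(n,[(np.round(a["xy"]).tolist(),round(a["score"],2),at_z(p,a["xy"],z,o).round(3)[:2].tolist()) for a in bot.tip_of(n,p)[:3]],[(np.round(a["xy"]).tolist(),round(a["score"],2)) for a in bot.spot_in(n,p)[:2]])
E
```

```text
[-0.43  0.1   0.91  1.89 -0.09  1.19 -1.05] [ 0.431 -0.248  0.305]
tray [([302.0, 168.0], 0.67, [0.427, -0.28])] [([311.0, 161.0], 0.65)]
pusher [([317.0, 167.0], 0.81, [0.429, -0.301]), ([44.0, 50.0], 0.31, [0.587, 0.063])] [([319.0, 161.0], 0.6)]
separator [([225.0, 160.0], 0.97, [0.438, -0.174])] [([226.0, 162.0], 0.74)]
buffer [] []
rasp [([305.0, 304.0], 0.87, [0.214, -0.29]), ([272.0, 165.0], 0.86, [0.431, -0.238]), ([45.0, 228.0], 0.63, [0.338, 0.106])] [([305.0, 294.0], 0.97), ([41.0, 219.0], 0.74)]
```

View pics/w1.png

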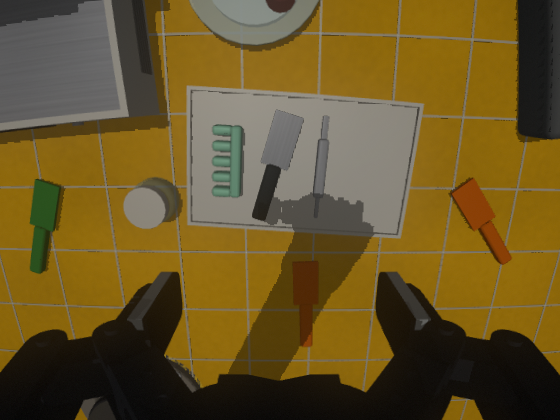

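The wrist view has +x up. From left to right the tray holds the separator with its spine at (236,160), the rasp with its handle end at (262,215) and head at (285,125), and the pusher from (325,117) to (316,216). There are only three implements; the jar is at (150,205).

```bash
python3 - <<'E'
from h import *
o=bot.get_obs()
p=bot.read_camera("wrist");im=cv2.cvtColor(p["pixels"],cv2.COLOR_RGB2HSV)
def comp(name,mask,seed,z):
    mask=cv2.morphologyEx(mask.astype(np.uint8),cv2.MORPH_CLOSE,np.ones((3,3)))
    n,l,st,c=cv2.connectedComponentsWithStats(mask)
    k=l[seed[1],seed[0]]; ys,xs=np.where(l==k)
    q=np.array([at_z(p,(x,y),z,o)[:2] for x,y in zip(xs,ys)])
    (cx,cy),(w,h),a=cv2.minAreaRect((q*1000).astype(np.float32))
    m=q.mean(0);_,_,v=np.linalg.svd(q-m,full_matrices=False);d=v[0]*np.sign(v[0][0])
    print(name,k,len(xs),"mean",m.round(3),"rect",round(cx),round(cy),round(w),round(h),round(a,1),"yaw",np.degrees(np.arctan2(d[1],d[0])).round(1))
H,S,V=[im[...,i].astype(int) for i in range(3)]
roi=np.zeros(H.shape,bool);roi[100:222,198:395]=1
print(im[160,236],im[200,266],im[130,285],im[160,321],im[130,350],im[210,330])
comp("sep",roi&(S>50)&(H>60)&(H<100),(236,160),.022)
comp("handle",roi&(V<60),(266,200),.018)
comp("pusher",roi&(V<150)&(S<60)&(np.indices(H.shape)[1]>305)&(np.indices(H.shape)[0]<192),(321,160),.016)
for n in("lid_hinge","steriliser","pull_bar","jar"):
    rs=[]
    for c in("side","scene"):
        pp=bot.read_camera(c)
        t=bot.tip_of(n,pp)
        if t: rs.append((c,np.round(t[0]["xy"]).tolist(),round(t[0]["score"],2),at_z(pp,t[0]["xy"],{"lid_hinge":.1,"pull_bar":.15}.get(n,0)).round(3).tolist()))
    print(n,rs)
E
```

```text
[ 71  66 135] [25 38 40] [150   2 117] [  0   0 112] [ 21  25 142] [19 26 80]
sep 1 1583 mean [ 0.44  -0.181] rect 439 -179 37 94 87.6 yaw -3.1
handle 1 799 mean [ 0.397 -0.23 ] rect 396 -230 20 79 73.2 yaw -16.7
pusher 1 8148 mean [ 0.461 -0.339] rect 460 -342 120 123 1.1 yaw 38.9
lid_hinge [('side', [197.0, 276.0], 0.88, [0.673, 0.073, 0.1]), ('scene', [306.0, 316.0], 0.73, [0.659, 0.126, 0.1])]
steriliser [('side', [237.0, 304.0], 0.72, [0.578, 0.07, 0.0]), ('scene', [305.0, 315.0], 0.56, [0.584, 0.066, -0.0])]
pull_bar [('side', [186.0, 346.0], 0.91, [0.613, 0.285, 0.15]), ('scene', [378.0, 325.0], 0.62, [0.616, 0.279, 0.15])]
jar [('side', [320.0, 274.0], 0.84, [0.385, -0.075, 0.0]), ('scene', [309.0, 258.0], 0.76, [0.395, -0.068, 0.0])]
```

Call:
{"name": "jog_arm", "arguments": {"motion": [[0,0,-1.6,-16,52,105,85],[0,0,-1.6,-16,52,105,85],[0,0,-1.6,-16,52,105,85],[0,0,-1.6,-16,52,105,85],[0,0,-1.6,-16,52,105,85],[0,0,-1.6,-16,52,105,85],[0,0,-1.6,-16,52,105,85],[0,0,-1.6,-16,52,105,85],[0,0,-1.6,-16,52,105,85]]}}

```text
t: 6.1
eef_pos: [0.4163, -0.298, 0.2004]
tool_rot: [0.0, 0.691, 0.722, -0.0]
contact_force: [-0.2, -0.7, -0.6]
gripper_width: 0.995
grasp_force: 0.0
```

Call:
{"name": "jog_arm", "arguments": {"motion": [[0,0,-1.45,0,0,50,40],[0,0,-1.45,0,0,50,40],[0,0,-1.45,0,0,50,40],[0,0,-1.45,0,0,50,40],[0,0,-1.45,0,0,50,40],[0,0,-1.45,0,0,50,40],[0,0,-1.45,0,0,50,40],[0,0,-1.45,0,0,50,40],[0,0,-1.45,0,0,50,40]]}}

```text
t: 7.22
eef_pos: [0.4163, -0.2981, 0.1504]
tool_rot: [0.0, 0.042, 0.999, 0.0]
contact_force: [-0.1, -0.2, 1.1]
gripper_width: 0.468
grasp_force: 0.0
```

```bash
cat >> h.py <<'E'
def flip(a): # tool down, tool x = -(cos a,sin a)
    a=np.radians(a);x=-np.array([np.cos(a),np.sin(a),0]);z=np.array([0,0,-1.]);return R.from_matrix(np.array([x,np.cross(z,x),z]).T)
E
python3 - <<'E'
from h import *
o=bot.get_obs();print(o["q"].round(2),o["eef_pos"].round(3),o["gripper_width"])
p=bot.read_camera("wrist");save(p,"w2")
for n in "pusher separator rasp".split():
    print(n,[(np.round(a["xy"]).tolist(),round(a["score"],2),at_z(p,a["xy"],.004,o).round(3)[:2].tolist()) for a in bot.tip_of(n,p)[:3]])
print(proj(p,[[.415,-.300,.018],[.425,-.18,.026],[.397,-.23,.02]],o).round())
E
```

```text
[ 0.27  0.29  0.27  2.02 -0.1   0.85  2.08] [ 0.416 -0.298  0.15 ] 0.46848223278327794
pusher [([274.0, 205.0], 0.86, [0.429, -0.303])]
separator [([404.0, 201.0], 0.57, [0.436, -0.179])]
rasp [([338.0, 198.0], 0.75, [0.427, -0.242]), ([9.0, 143.0], 0.71, [0.346, -0.55]), ([402.0, 204.0], 0.63, [0.439, -0.18])]
[[276. 194.]
 [412. 196.]
 [353. 168.]]
```

View pics/w2.png

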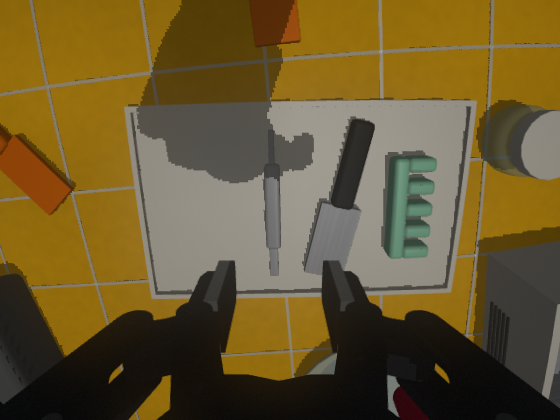

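Call:
{"name": "jog_arm", "arguments": {"motion": [[0,0,0,0,-4,60,30],[0,0,0,0,-4,110,30],[0,0,0,0,-4,130,30],[0,0,0,0,-4,143,30],[0,0,0,0,-4,143,30],[0,0,0,0,-4,143,5],[0,0,0,0,-4,143,5],[0,0,0,0,-4,143,5],[0,0,0,0,-4,143,5],[0,0,0,0,-4,143,5]], "grip_force": 40}}

```text
t: 8.68
eef_pos: [0.4159, -0.302, 0.0075]
tool_rot: [0.0, 0.041, 0.999, -0.0]
contact_force: [0.4, -0.7, -0.2]
gripper_width: 0.061
grasp_force: 0.0
```

Call:
{"name": "jog_arm", "arguments": {"motion": [[0,0,0,0,0,-60,5],[0,0,0,0,0,-90,5],[0,0,0,0,0,-90,5]]}}

```text
t: 9.05
eef_pos: [0.4174, -0.303, 0.0996]
tool_rot: [0.002, 0.041, 0.999, -0.001]
contact_force: [0.6, 1.0, -0.7]
gripper_width: 0.06
grasp_force: 0.0
```

```bash
python3 - <<'E'
from h import *
o=bot.get_obs();print(o["gripper_width"],o["grasp_force"])
p=bot.read_camera("wrist");save(p,"w3")
for n in "pusher separator rasp".split():
    print(n,[(np.round(a["xy"]).tolist(),round(a["score"],2),at_z(p,a["xy"],.004,o).round(3)[:2].tolist()) for a in bot.tip_of(n,p)[:3]])
E
```

```text
0.059544512992622714 0.0
pusher [([278.0, 220.0], 0.91, [0.429, -0.304])]
separator [([429.0, 221.0], 0.71, [0.441, -0.181])]
rasp [([356.0, 212.0], 0.89, [0.428, -0.241])]
```

View pics/w3.png

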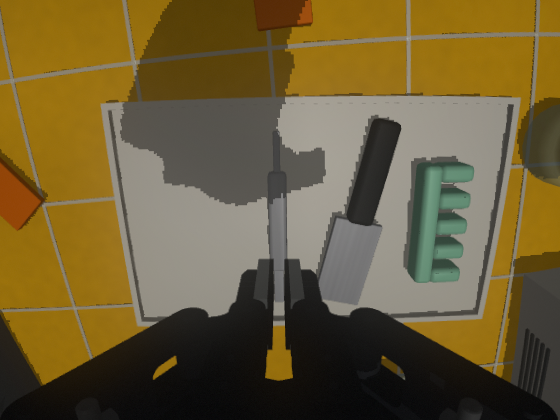

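The pusher lies untouched at (278,220), directly under the fingers. They closed over it, so I'll go a little deeper.

Call:
{"name": "jog_arm", "arguments": {"motion": [[0,0,0,-3,0,0,28],[0,0,0,-3,0,50,28],[0,0,0,-3,0,85,28],[0,0,0,-3,0,96.5,28],[0,0,0,-3,0,96.5,28],[0,0,0,-3,0,96.5,9],[0,0,0,-3,0,96.5,9],[0,0,0,-3,0,96.5,9],[0,0,0,-3,0,96.5,9],[0,0,0,-3,0,96.5,9]]}}

```text
t: 10.5
eef_pos: [0.4189, -0.3022, 0.001]
tool_rot: [0.0, 0.041, 0.999, 0.0]
contact_force: [0.1, -0.2, -0.1]
gripper_width: 0.105
grasp_force: 0.0
```

Call:
{"name": "jog_arm", "arguments": {"motion": [[0,0,0,0,0,2,9],[0,0,0,0,0,4,9],[0,0,0,0,0,4,9]]}}

```text
t: 10.88
eef_pos: [0.4189, -0.3023, -0.0026]
tool_rot: [0.0, 0.042, 0.999, 0.0]
contact_force: [-1.9, 1.5, 10.4]
gripper_width: 0.107
grasp_force: 4.7
```

```bash
python3 - <<'E'
from h import *
o=bot.get_obs();print(o["gripper_width"],o["contact_force"],o["eef_pos"])
p=bot.read_camera("side");im=p["pixels"]
c=proj(p,[o["eef_pos"]])[0];print(c)
x,y=int(c[0]),int(c[1]);cv2.imwrite("pics/s4.png",cv2.resize(np.ascontiguousarray(im[y-60:y+40,x-60:x+60,::-1]),None,fx=5,fy=5,interpolation=cv2.INTER_CUBIC))
E
```

```text
0.10666474191337331 [-1.92497751  1.48955057 10.37930084] [ 0.41888068 -0.30232993 -0.00261356]
[322.8316599  213.38498115]
```

View pics/s4.png

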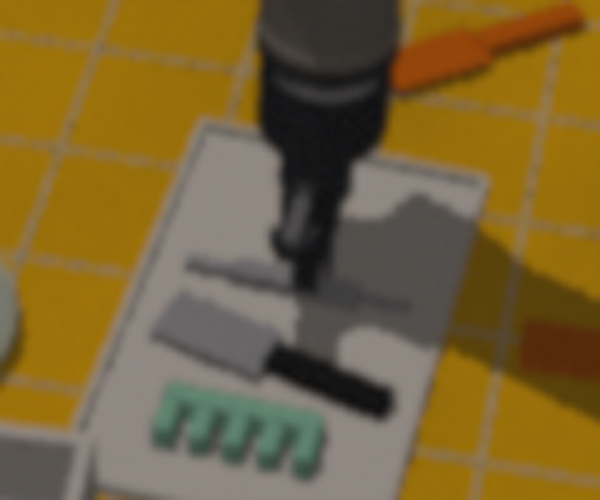

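Call:
{"name": "jog_arm", "arguments": {"motion": [[0,0,0,0,0,-6,28],[0,0,0,0,0,-6,28],[0,0,0,0,0,-6,28],[0,0,0,0,0,0,28],[0,0,0,0,0,3,28],[0,0,0,0,0,3,28]]}}

```text
t: 11.68
eef_pos: [0.4185, -0.3021, -0.0066]
tool_rot: [-0.0, 0.041, 0.999, 0.0]
contact_force: [0.1, -0.0, -0.3]
gripper_width: 0.329
grasp_force: 0.0
```

Call:
{"name": "jog_arm", "arguments": {"motion": [[0,0,0,0,0,2,28],[0,0,0,0,0,4,28],[0,0,0,0,0,4,28]]}}

```text
t: 12.05
eef_pos: [0.4188, -0.3022, -0.0103]
tool_rot: [-0.0, 0.041, 0.999, 0.0]
contact_force: [0.1, 0.1, 0.1]
gripper_width: 0.328
grasp_force: 0.0
```

Call:
{"name": "jog_arm", "arguments": {"motion": [[0,0,0,0,0,2,28],[0,0,0,0,0,3,28],[0,0,0,0,0,3,28]]}}

```text
t: 12.42
eef_pos: [0.4188, -0.3022, -0.0132]
tool_rot: [-0.0, 0.041, 0.999, 0.0]
contact_force: [-0.5, 0.3, 0.5]
gripper_width: 0.329
grasp_force: 0.0
```

Still free of contact, so the real fingertips sit about 20 mm behind the reported TCP. I'll close here.

Call:
{"name": "jog_arm", "arguments": {"motion": [[0,0,0,0,0,0,9],[0,0,0,0,0,0,9],[0,0,0,0,0,0,9],[0,0,0,0,0,0,9],[0,0,0,0,0,0,9]]}}

```text
t: 13.05
eef_pos: [0.419, -0.3024, -0.0129]
tool_rot: [0.0, 0.041, 0.999, -0.0]
contact_force: [-0.4, -0.1, 5.2]
gripper_width: 0.15
grasp_force: 40.2
```

Call:
{"name": "jog_arm", "arguments": {"motion": [[0,0,0,0,0,-60,9],[0,0,0,0,0,-120,9],[0,0,0,0,0,-180,9],[0,0,-0.09,-122,298,-180,9],[0,0,-0.09,-122,298,-180,9],[0,0,-0.09,-122,298,-180,9],[0,0,-0.09,-122,298,-180,9],[0,0,-0.09,-122,298,-180,9],[0,0,-0.09,-122,298,-180,9],[0,0,-0.09,-122,298,-180,9]]}}

```text
t: 14.3
eef_pos: [0.5647, -0.015, 0.1663]
tool_rot: [-0.001, -0.004, 1.0, -0.0]
contact_force: [0.1, -0.6, -0.7]
gripper_width: 0.15
grasp_force: 39.7
```

```bash
python3 - <<'E'
from h import *
o=bot.get_obs();print(o["q"].round(2),o["eef_pos"].round(3),o["gripper_width"],o["grasp_force"])
p=bot.read_camera("wrist");save(p,"w5")
for n in "steriliser lid_hinge pull_bar".split():
    for z in (0,.1,.15): print(n,z,[(np.round(a["xy"]).tolist(),round(a["score"],2),at_z(p,a["xy"],z,o).round(3)[:2].tolist()) for a in bot.tip_of(n,p)[:2]])
for yaw in (0,3):
  r=R.from_euler("z",yaw,degrees=True).apply([[sx*.095,sy*.15,.1] for sx,sy in((1,1),(1,-1),(-1,-1),(-1,1))])+[.581,.065,0]
  print(proj(p,r,o).round().tolist())
E
```

```text
[-0.2   0.35  0.14  1.88 -0.06  0.93  1.55] [ 0.565 -0.015  0.166] 0.15021358314743816 39.71746265888214
steriliser 0 [([363.0, 205.0], 0.65, [0.583, 0.071])]
steriliser 0.1 [([363.0, 205.0], 0.65, [0.555, 0.045])]
steriliser 0.15 [([363.0, 205.0], 0.65, [0.541, 0.032])]
lid_hinge 0 [([386.0, 350.0], 0.88, [0.762, 0.115])]
lid_hinge 0.1 [([386.0, 350.0], 0.88, [0.68, 0.076])]
lid_hinge 0.15 [([386.0, 350.0], 0.88, [0.638, 0.056])]
pull_bar 0 [([83.0, 316.0], 0.44, [0.72, -0.241])]
pull_bar 0.1 [([83.0, 316.0], 0.44, [0.651, -0.173])]
pull_bar 0.15 [([83.0, 316.0], 0.44, [0.616, -0.139])]
[[541.0, 341.0], [192.0, 346.0], [172.0, 102.0], [600.0, 115.0]]
[[548.0, 333.0], [199.0, 354.0], [165.0, 115.0], [596.0, 104.0]]
```

View pics/w5.png

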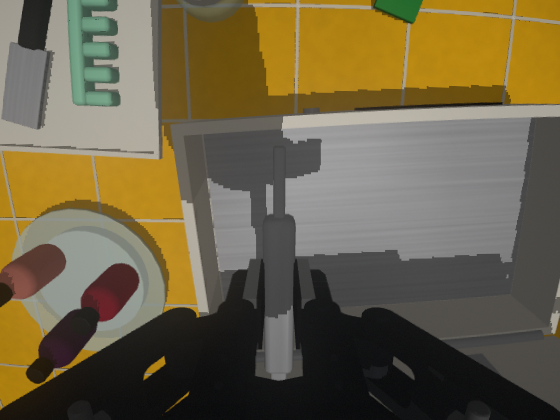

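```bash
python3 - <<'E'
from h import *
o=bot.get_obs();p=bot.read_camera("wrist")
g=p["pixels"].astype(int)
# find front outer edge rows per column: background orange->white
pts=[]
for c in list(range(190,300,10))+list(range(510,556,5)):
    col=g[60:150,c]; w=(col.min(1)>105)
    r=np.argmax(w)+60
    pts.append((c,r))
print(pts)
W=np.array([at_z(p,q,.1,o)[:2] for q in pts])
k=np.polyfit(W[:,1],W[:,0],1);print("yaw",np.degrees(np.arctan(-k[0])),np.abs(np.polyval(k,W[:,1])-W[:,0]).round(4))
print("corner",at_z(p,(173,124),.1,o))
for a in (3,4,5):
  r=R.from_euler("z",a,degrees=True).as_matrix()
  C=at_z(p,(173,124),.1,o)-r@np.array([-.095,-.15,.1]);print(a,C.round(4), "hinge",(C+r@[.095,0,.1]).round(3))
E
```

```text
[(190, np.int64(60)), (200, np.int64(60)), (210, np.int64(60)), (220, np.int64(60)), (230, np.int64(60)), (240, np.int64(60)), (250, np.int64(60)), (260, np.int64(60)), (270, np.int64(60)), (280, np.int64(119)), (290, np.int64(115)), (510, np.int64(104)), (515, np.int64(104)), (520, np.int64(104)), (525, np.int64(104)), (530, np.int64(104)), (535, np.int64(104)), (540, np.int64(104)), (545, np.int64(104)), (550, np.int64(104)), (555, np.int64(104))]
yaw -4.975363598678544 [0.0032 0.0036 0.0041 0.0046 0.0052 0.0057 0.0062 0.0068 0.0073 0.0287
 0.0255 0.0016 0.0011 0.0006 0.0001 0.0004 0.001  0.0015 0.0021 0.0026
 0.0032]
corner [ 0.50009813 -0.08586148  0.1       ]
3 [0.5871 0.0689 0.    ] hinge [0.682 0.074 0.1  ]
4 [0.5844 0.0704 0.    ] hinge [0.679 0.077 0.1  ]
5 [ 0.5817  0.0718 -0.    ] hinge [0.676 0.08  0.1  ]
```

Call:
{"name": "jog_arm", "arguments": {"motion": [[0,0,-0.06,-14,2,0,9],[0,0,-0.06,-14,2,60,9],[0,0,-0.06,-14,2,110,9],[0,0,-0.06,-14,2,128,9],[0,0,-0.06,-14,2,128,9],[0,0,-0.06,-14,2,128,35],[0,0,-0.06,-14,2,128,35],[0,0,-0.06,-14,2,128,35],[0,0,-0.06,-14,2,70,40],[0,0,-0.06,-14,2,0,50]]}}

```text
t: 16.1
eef_pos: [0.5784, -0.0133, 0.1606]
tool_rot: [-0.001, -0.034, 0.999, -0.0]
contact_force: [1.0, 0.6, -0.1]
gripper_width: 0.583
grasp_force: 0.0
```

```bash
python3 - <<'E'
from h import *
o=bot.get_obs();print(o["eef_pos"],o["gripper_width"])
p=bot.read_camera("wrist")
for n,z in (("pusher",.045),("lid_hinge",.1),("steriliser",0)): print(n,[(np.round(a["xy"]).tolist(),round(a["score"],2),at_z(p,a["xy"],z,o).round(3)[:2].tolist()) for a in bot.tip_of(n,p)[:2]])
p=bot.read_camera("side")
for n in "pusher separator rasp".split(): print(n,[(np.round(a["xy"]).tolist(),round(a["score"],2),at_z(p,a["xy"],.004).round(3)[:2].tolist(),at_z(p,a["xy"],.045).round(3)[:2].tolist()) for a in bot.tip_of(n,p)[:4]])
for y in(-3,):
  v,s=delta([.425,-.18,.12],flip(y),o);print(v,s)
E
```

```text
[ 0.57840678 -0.01328858  0.16058169] 0.5827806864981029
pusher [([276.0, 215.0], 0.66, [0.592, -0.014])]
lid_hinge [([6.0, 19.0], 0.26, [0.455, -0.196])]
steriliser [([362.0, 200.0], 0.87, [0.585, 0.071]), ([115.0, 255.0], 0.71, [0.661, -0.181])]
pusher [([242.0, 271.0], 0.8, [0.595, -0.034], [0.584, -0.005])]
separator [([307.0, 239.0], 0.61, [0.444, -0.185], [0.438, -0.151])]
rasp [([390.0, 229.0], 0.77, [0.214, -0.279], [0.217, -0.241]), ([318.0, 226.0], 0.61, [0.421, -0.241], [0.416, -0.205]), ([325.0, 337.0], 0.56, [0.338, 0.113], [0.336, 0.137])]
[-0.    -0.002  0.12 ] [ 164.2 -156.    40.9]
```

Call:
{"name": "jog_arm", "arguments": {"motion": [[0,0,0.12,164,-156,0,50],[0,0,0.12,164,-156,0,50],[0,0,0.12,164,-156,0,50],[0,0,0.12,164,-156,0,50],[0,0,0.12,164,-156,60,50],[0,0,0.12,164,-156,60,50]]}}

```text
t: 17.25
eef_pos: [0.4218, -0.1791, 0.096]
tool_rot: [-0.005, 0.027, 1.0, 0.001]
contact_force: [-0.5, 0.2, 0.8]
gripper_width: 0.586
grasp_force: 0.0
```

```bash
python3 - <<'E'
from h import *
o=bot.get_obs();print(o["eef_pos"].round(4))
p=bot.read_camera("wrist")
save(p,"w6")
for n in "separator rasp".split():print(n,[(np.round(a["xy"]).tolist(),round(a["score"],2),at_z(p,a["xy"],.004,o).round(3)[:2].tolist()) for a in bot.tip_of(n,p)[:2]])
im=cv2.cvtColor(p["pixels"],cv2.COLOR_RGB2HSV)
m=((im[...,1]>50)&(im[...,0]>60)&(im[...,0]<100)).astype(np.uint8);ys,xs=np.where(m)
q=np.array([at_z(p,(x,y),.022,o)[:2]*1000 for x,y in zip(xs,ys)],np.float32);print(cv2.minAreaRect(q))
print(delta([.425,-.18,-.013],flip(-3),o))
E
```

```text
[ 0.4218 -0.1791  0.096 ]
separator [([278.0, 230.0], 0.74, [0.439, -0.18])]
rasp []
((550.7574462890625, -80.388427734375), (386.1964111328125, 110.30389404296875), 44.580326080322266)
(array([ 0.002, -0.01 , -0.001]), array([ -4.3,  -0.9, 108.9]))
```

Call:
{"name": "jog_arm", "arguments": {"motion": [[0,0,0,-2,0,50,50],[0,0,0,-2,0,95,50],[0,0,0,-2,0,110,50],[0,0,0,-2,0,110,50],[0,0,0,-2,0,110,32],[0,0,0,-2,0,110,32],[0,0,0,-2,0,110,32],[0,0,0,-2,0,110,32]]}}

```text
t: 18.4
eef_pos: [0.4294, -0.1805, -0.0089]
tool_rot: [0.002, 0.026, 1.0, -0.0]
contact_force: [-1.9, 0.1, 8.3]
gripper_width: 0.433
grasp_force: 41.0
```

Call:
{"name": "jog_arm", "arguments": {"motion": [[0,0,0,0,0,-60,32],[0,0,0,0,0,-120,32],[0,0,-0.1,0,0,-175,32],[0,0,-0.12,-122,339,-175,32],[0,0,-0.12,-122,339,-175,32],[0,0,-0.12,-122,339,-175,32],[0,0,-0.12,-122,339,-175,32],[0,0,-0.12,-122,339,-175,32],[0,0,-0.12,-122,339,-175,32],[0,0,-0.12,-122,339,-175,32]]}}

```text
t: 19.65
eef_pos: [0.5682, 0.1573, 0.1652]
tool_rot: [0.001, -0.037, 0.999, 0.001]
contact_force: [-0.4, -0.6, -0.3]
gripper_width: 0.434
grasp_force: 40.5
```

Call:
{"name": "jog_arm", "arguments": {"motion": [[0,0,0,0,0,60,32],[0,0,0,0,0,110,32],[0,0,0,0,0,128,32],[0,0,0,0,0,128,32],[0,0,0,0,0,128,55],[0,0,0,0,0,128,55],[0,0,0,0,0,70,55],[0,0,0,0,0,10,55],[0,0,0,0,0,0,40]]}}

```text
t: 20.78
eef_pos: [0.571, 0.153, 0.1704]
tool_rot: [0.005, -0.033, 0.999, 0.002]
contact_force: [0.4, -1.0, -0.1]
gripper_width: 0.472
grasp_force: 0.0
```

```bash
python3 - <<'E'
from h import *
o=bot.get_obs();print(o["eef_pos"],o["gripper_width"])
p=bot.read_camera("side");save(p,"s7")
for n in "pusher separator rasp".split(): print(n,[(np.round(a["xy"]).tolist(),round(a["score"],2),at_z(p,a["xy"],.004).round(3)[:2].tolist(),at_z(p,a["xy"],.045).round(3)[:2].tolist()) for a in bot.tip_of(n,p)[:4]])
print(delta([.397,-.23,.12],flip(-16.7),o))
E
```

```text
[0.57100445 0.15301515 0.17041088] 0.47175067074039667
pusher [([240.0, 268.0], 0.66, [0.602, -0.042], [0.59, -0.012]), ([323.0, 218.0], 0.62, [0.413, -0.276], [0.408, -0.238])]
separator [([227.0, 318.0], 0.79, [0.59, 0.116], [0.578, 0.139]), ([193.0, 275.0], 0.42, [0.72, 0.009], [0.704, 0.036])]
rasp [([323.0, 220.0], 0.92, [0.412, -0.269], [0.407, -0.232]), ([327.0, 335.0], 0.89, [0.332, 0.108], [0.331, 0.131]), ([357.0, 161.0], 0.87, [0.349, -0.562], [0.347, -0.514]), ([393.0, 229.0], 0.64, [0.207, -0.282], [0.21, -0.244])]
(array([0.005, 0.009, 0.358]), array([ 199.7, -370.7,   47.3]))
```

Call:
{"name": "jog_arm", "arguments": {"motion": [[0,0,0.35,195,-390,0,40],[0,0,0.35,195,-390,0,40],[0,0,0.35,195,-390,0,40],[0,0,0.35,195,-390,0,40],[0,0,0.35,195,-390,0,40],[0,0,0.35,195,-390,0,40],[0,0,0.35,195,-390,0,40],[0,0,0.35,195,-390,0,40]]}}

```text
t: 21.98
eef_pos: [0.3956, -0.2542, 0.1631]
tool_rot: [-0.002, 0.145, 0.989, -0.001]
contact_force: [-0.5, 0.4, -0.3]
gripper_width: 0.471
grasp_force: 0.0
```

```bash
python3 - <<'E'
from h import *
o=bot.get_obs();print(o["eef_pos"].round(4),o["q"].round(2))
p=bot.read_camera("wrist");save(p,"w8")
for n in "separator rasp".split():print(n,[(np.round(a["xy"]).tolist(),round(a["score"],2),at_z(p,a["xy"],.004,o).round(3)[:2].tolist()) for a in bot.tip_of(n,p)[:2]])
E
```

```text
[ 0.3956 -0.2542  0.1631] [ 0.11  0.2   0.37  2.1  -0.09  0.86  1.81]
separator []
rasp [([177.0, 11.0], 0.87, [0.218, -0.292]), ([3.0, 224.0], 0.84, [0.346, -0.547])]
```

View pics/w8.png

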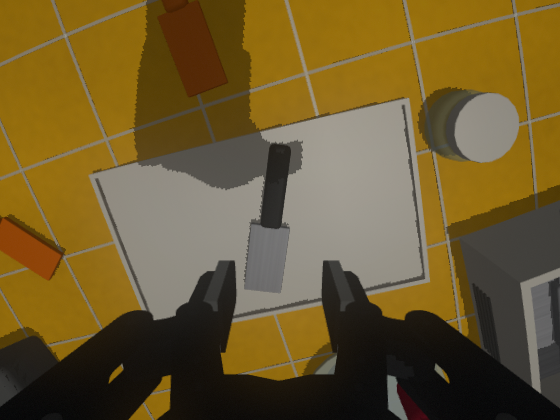

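The rasp has been bumped towards -y. Its handle now runs from (279,148) to (271,225).

```bash
python3 - <<'E'
from h import *
o=bot.get_obs();p=bot.read_camera("wrist")
a=at_z(p,(279,148),.018,o);b=at_z(p,(271,225),.018,o);c=at_z(p,(266,290),.012,o)
d=b-a;L=np.linalg.norm(d);yaw=np.degrees(np.arctan2(d[1],d[0]));d/=L
print(a,b,c,L,yaw)
g=b-d*.028;print(g,delta([g[0],g[1],-.012],flip(yaw),o))
E
```

```text
[ 0.35998551 -0.23648575  0.018     ] [ 0.42829677 -0.26432125  0.018     ] [ 0.49780887 -0.29063614  0.012     ] 0.0737647796583667 -22.169929287111618
[ 0.40236685 -0.25375531  0.018     ] (array([ 0.   , -0.002,  0.105]), array([ -5. ,  -3.6, 175.3]))
```

Call:
{"name": "jog_arm", "arguments": {"motion": [[0,0,0.105,-5,-3,60,40],[0,0,0.105,-5,-3,120,40],[0,0,0.105,-5,-3,160,40],[0,0,0.105,-5,-3,175,40],[0,0,0.105,-5,-3,175,40],[0,0,0.105,-5,-3,175,14],[0,0,0.105,-5,-3,175,14],[0,0,0.105,-5,-3,175,14],[0,0,0.105,-5,-3,175,14]], "grip_force": 70}}

```text
t: 23.3
eef_pos: [0.4045, -0.255, -0.0089]
tool_rot: [0.002, 0.193, 0.981, -0.0]
contact_force: [-1.7, 0.6, 7.8]
gripper_width: 0.204
grasp_force: 68.8
```

Call:
{"name": "jog_arm", "arguments": {"motion": [[0,0,0,0,0,-60,14],[0,0,0,0,0,-120,14],[0,0,-0.1,0,0,-175,14],[0,0,-0.457,-20,363,-175,14],[0,0,-0.457,-20,363,-175,14],[0,0,-0.457,-20,363,-175,14],[0,0,-0.457,-20,363,-175,14],[0,0,-0.457,-20,363,-175,14],[0,0,-0.457,-20,363,-175,14],[0,0,-0.457,-20,363,-175,14]]}}

```text
t: 24.55
eef_pos: [0.5603, 0.0796, 0.1654]
tool_rot: [0.001, -0.038, 0.999, 0.001]
contact_force: [-0.2, -0.1, -0.3]
gripper_width: 0.205
grasp_force: 68.6
```

```bash
python3 - <<'E'
from h import *
o=bot.get_obs();print(o["eef_pos"].round(4),o["gripper_width"])
print(delta([.561,.073,.04],flip(4),o))
p=bot.read_camera("wrist");save(p,"w9")
E
```

```text
[0.5603 0.0796 0.1654] 0.20491350019605592
(array([0.002, 0.003, 0.007]), array([ 1.000e-01, -6.900e+00,  1.254e+02]))
```

View pics/w9.png

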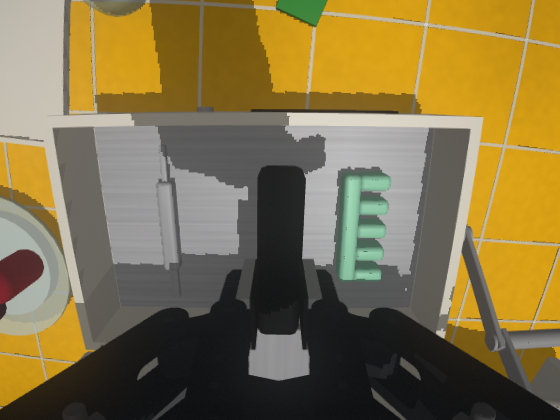

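Both placed implements lie in the tub: the pusher at (168,220) and the separator at (360,225). The rasp hangs centred, and the stay's knuckle is at (495,340).

Call:
{"name": "jog_arm", "arguments": {"motion": [[0,0,0,0,0,60,14],[0,0,0,0,0,105,14],[0,0,0,0,0,124,14],[0,0,0,0,0,124,14],[0,0,0,0,0,124,40],[0,0,0,0,0,124,40],[0,0,0,0,0,70,40],[0,0,0,0,0,10,55],[0,0,0,0,0,-90,60],[0,0,0,0,0,-90,60]]}}

```text
t: 25.85
eef_pos: [0.5603, 0.074, 0.2593]
tool_rot: [0.003, -0.034, 0.999, 0.001]
contact_force: [0.7, 0.0, -0.3]
gripper_width: 0.708
grasp_force: 0.0
```

```bash
python3 - <<'E'
from h import *
o=bot.get_obs();print(o["eef_pos"],o["q"].round(2))
r=R.from_euler("z",-4.1,degrees=True)
for c,z in(("side",.045),("scene",.15),("wrist",.045)):
  p=bot.read_camera(c)
  for n,zz in(("pusher",.045),("separator",.045),("rasp",.045),("steriliser",0),("pull_bar",.15),("lid_bar",.32),("wing",.2)):
    for a in bot.tip_of(n,p)[:2]:
      w=at_z(p,a["xy"],zz,o); print(c,n,np.round(a["xy"]),round(a["score"],2),w.round(3)[:2],"box",r.apply(w-[.585,.071,0]).round(3)[:2])
  if c=="side": ps=p
  if c=="scene": pc=p
for n in("pull_bar","lid_bar","wing"):
  a=bot.tip_of(n,ps);b=bot.tip_of(n,pc)
  if a and b:
    R2=[ray(ps,a[0]["xy"]),ray(pc,b[0]["xy"])];x=tri(R2);print(n,x.round(4),"box",r.apply(x-[.585,.071,0]).round(3),[np.linalg.norm(np.cross(x-c,d/np.linalg.norm(d))).round(4) for c,d in R2])
E
```

```text
[0.56030493 0.07402729 0.25925751] [-0.38  0.25  0.17  1.78 -0.05  1.11  1.44]
side pusher [240. 270.] 0.81 [ 0.588 -0.008] box [-0.002 -0.079]
side rasp [391. 230.] 0.91 [ 0.213 -0.236] box [-0.393 -0.28 ]
side rasp [327. 334.] 0.76 [0.332 0.129] box [-0.249  0.076]
side steriliser [235. 302.] 0.92 [0.585 0.064] box [-0.    -0.007]
side pull_bar [322. 277.] 0.7 [0.366 0.044] box [-0.221 -0.011]
side pull_bar [184. 348.] 0.64 [0.615 0.291] box [0.046 0.217]
side lid_bar [186. 213.] 0.83 [0.67  0.066] box [ 0.084 -0.011]
side wing [174. 249.] 0.42 [0.713 0.078] box [ 0.128 -0.002]
scene separator [332. 317.] 0.56 [0.579 0.147] box [-0.001  0.076]
scene rasp [365. 275.] 0.84 [0.393 0.124] box [-0.187  0.067]
scene rasp [214. 196.] 0.75 [ 0.394 -0.505] box [-0.232 -0.561]
scene steriliser [306. 316.] 0.91 [0.587 0.072] box [0.002 0.001]
scene pull_bar [379. 326.] 0.67 [0.619 0.282] box [0.049 0.208]
scene lid_bar [288. 225.] 0.82 [0.655 0.062] box [ 0.069 -0.014]
scene lid_bar [212. 258.] 0.31 [0.83  0.027] box [ 0.241 -0.062]
scene wing [274. 285.] 0.64 [0.711 0.075] box [ 0.126 -0.005]
wrist pusher [197. 199.] 0.8 [ 0.593 -0.018] box [ 0.001 -0.089]
wrist pusher [159.   8.] 0.2 [ 0.394 -0.058] box [-0.199 -0.115]
wrist separator [344. 199.] 0.8 [0.581 0.152] box [0.002 0.081]
wrist rasp [275. 199.] 0.64 [0.587 0.072] box [0.002 0.001]
wrist steriliser [277. 191.] 0.61 [0.589 0.074] box [0.004 0.003]
wrist pull_bar [501. 276.] 0.63 [0.618 0.287] box [0.049 0.213]
pull_bar [0.4121 0.1132 0.031 ] box [-0.169  0.054  0.031] [np.float64(0.1329), np.float64(0.1329)]
lid_bar [0.6658 0.0716 0.3288] box [ 0.081 -0.005  0.329] [np.float64(0.0014), np.float64(0.0014)]
wing [0.7129 0.0774 0.2012] box [ 0.128 -0.003  0.201] [np.float64(0.0013), np.float64(0.0013)]
```

Call:
{"name": "jog_arm", "arguments": {"motion": [[0,0,1.57,0,215,0,40],[0,0,1.57,0,215,0,40],[0,0,1.57,0,215,0,40],[0,0,1.57,0,215,0,40],[0,0,1.57,0,215,0,40],[0,0,1.57,0,215,0,40],[0,0,1.57,-40,215,0,40],[0,0,1.57,-73,208,0,40],[0,0,1.57,-73,208,0,40],[0,0,1.57,-73,208,0,40]]}}

```text
t: 28.6
eef_pos: [0.6175, 0.2866, 0.2539]
tool_rot: [0.0, 0.682, 0.732, -0.0]
contact_force: [-0.3, -0.0, 0.1]
gripper_width: 0.468
grasp_force: 0.0
```

```bash
cat >> h.py <<'E'
def yaw(a,tilt=0): # tool down, tool x at world angle a deg
    a=np.radians(a);x=np.array([np.cos(a),np.sin(a),0]);z=np.array([0,0,-1.]);return R.from_matrix(np.array([x,np.cross(z,x),z]).T)
E
python3 - <<'E'
from h import *
o=bot.get_obs();print(o["eef_pos"],o["q"].round(2))
print(rot(o).as_matrix().round(3))
print(delta([.618,.286,.118],yaw(94.1),o))
p=bot.read_camera("wrist");save(p,"w10")
print([(a["xy"],a["score"],at_z(p,a["xy"],.15,o)) for a in bot.tip_of("pull_bar",p)[:2]])
print(proj(p,[[.618,.286,.15]],o))
E
```

```text
[0.61750565 0.28659123 0.25394184] [-0.78  0.47  0.37  1.51 -0.18  1.2  -0.31]
[[-0.071  0.997 -0.   ]
 [ 0.997  0.071 -0.001]
 [-0.001 -0.    -1.   ]]
(array([-0.   ,  0.001, -0.001]), array([ -0.6,   0.5, 135.9]))
[([276.4, 205.5], 0.92, array([0.61633032, 0.28592298, 0.15      ])), ([316.8, 367.4], 0.24, array([0.66703018, 0.12423564, 0.15      ]))]
[[278.44066793 205.54725887]]
```

View pics/w10.png

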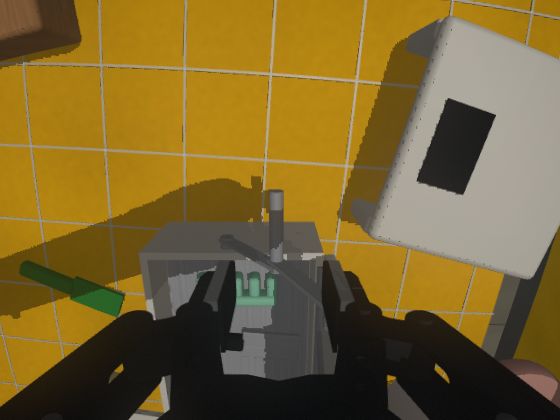

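The pull bar shows at (276,195–260), centred between the fingers.

Call:
{"name": "jog_arm", "arguments": {"motion": [[0,0,0,0,-1,50,40],[0,0,0,0,-1,100,40],[0,0,0,0,-1,125,40],[0,0,0,0,-1,136,40],[0,0,0,0,-1,136,40],[0,0,0,0,-1,136,6],[0,0,0,0,-1,136,6],[0,0,0,0,-1,136,6],[0,0,0,0,-1,136,6],[0,0,0,0,-1,136,6]], "grip_force": 40}}

```text
t: 29.95
eef_pos: [0.6157, 0.2869, 0.1199]
tool_rot: [-0.001, 0.682, 0.732, -0.0]
contact_force: [-5.2, -1.4, 5.2]
gripper_width: 0.117
grasp_force: 39.0
```

Call:
{"name": "jog_arm", "arguments": {"motion": [[0,0,0,0,-6,-3,6],[0,0,0,0,-12,-6,6],[0,0,0,0,-18,-9,6],[0,0,0,0,-24,-12,6],[0,0,0,0,-30,-15,6],[0,0,0,0,-35,-18,6],[0,0,0,0,-35,-18,6]]}}

```text
t: 30.82
eef_pos: [0.5803, 0.2843, 0.1364]
tool_rot: [-0.001, 0.682, 0.732, -0.001]
contact_force: [-1.9, 0.4, -0.6]
gripper_width: 0.122
grasp_force: 40.2
```

```bash
python3 - <<'E'
from h import *
o=bot.get_obs();print(o["contact_force"],o["gripper_width"],o["eef_pos"])
ps=bot.read_camera("side");pc=bot.read_camera("scene");save(ps,"s11")
for n in("pull_bar","lid_bar"):
  a=bot.tip_of(n,ps);b=bot.tip_of(n,pc);print(n,[(q["xy"],round(q["score"],2)) for q in a[:2]],[(q["xy"],round(q["score"],2)) for q in b[:2]])
  if a and b: print(tri([ray(ps,a[0]["xy"]),ray(pc,b[0]["xy"])]))
E
```

```text
[-1.89812757  0.3561108  -0.58412265] 0.12177798822826053 [0.58031162 0.28432036 0.13639774]
pull_bar [([199.7, 343.6], 0.47), ([237.7, 303.4], 0.17)] [([386.5, 309.1], 0.76)]
[0.58121303 0.27754442 0.16445877]
lid_bar [] [([295.0, 223.3], 0.85)]
```

Call:
{"name": "jog_arm", "arguments": {"motion": [[0,0,0,0,0,0,35],[0,0,0,0,0,0,35],[0,0,0,0,0,-50,35],[0,0,0,0,0,-110,35],[0,0,0,0,-40,-170,35],[0,0,0,0,-60,-230,35],[0,0,0,0,-60,-260,35],[0,0,0,0,-60,-260,35]]}}

```text
t: 32.12
eef_pos: [0.5234, 0.28, 0.4007]
tool_rot: [0.001, 0.682, 0.731, 0.004]
contact_force: [0.2, -0.6, -0.4]
gripper_width: 0.409
grasp_force: 0.0
```

```bash
python3 - <<'E'
from h import *
o=bot.get_obs();print(o["eef_pos"],o["q"].round(2))
P={c:bot.read_camera(c) for c in("side","scene","wrist")}
for n in("lid_bar","pull_bar"):
  rs=[]
  for c,p in P.items():
    t=bot.tip_of(n,p)[:2]; print(n,c,[(np.round(a["xy"]),round(a["score"],2)) for a in t])
    if t and t[0]["score"]>.4: rs.append(ray(p,t[0]["xy"],o))
  if len(rs)>1: x=tri(rs);print(x,[np.linalg.norm(np.cross(x-c,d/np.linalg.norm(d))).round(4) for c,d in rs])
h=np.array([.679,.077,.1]);r=R.from_euler("z",4.1,degrees=True)
for l in (0,.05,.1,.15,.2,.3):
  a=np.radians(86)-l; b=h+r.apply([-.228*np.cos(a)+.006*np.sin(a),0,.228*np.sin(a)+.006*np.cos(a)])
  print(l,b.round(3),*[proj(P[c],[b],o)[0].round(1) for c in P])
E
```

```text
[0.52336159 0.2799943  0.40070112] [-0.91  0.22  0.39  1.51 -0.09  1.42 -0.44]
lid_bar side []
lid_bar scene [(array([209., 262.]), 0.73), (array([296., 221.]), 0.66)]
lid_bar wrist []
pull_bar side [(array([196., 277.]), 0.7), (array([201., 345.]), 0.56)]
pull_bar scene [(array([386., 308.]), 0.67)]
pull_bar wrist [(array([327., 174.]), 0.6)]
[0.59906399 0.2626695  0.24394468] [np.float64(0.0759), np.float64(0.0485), np.float64(0.0455)]
0 [0.669 0.076 0.328] [183.9 213.9] [288.6 227.6] [413.6 427. ]
0.05 [0.658 0.075 0.327] [189.1 214.7] [291.9 225.3] [401.9 427. ]
0.1 [0.646 0.075 0.326] [194.2 215.7] [295.1 223.3] [390.  426.4]
0.15 [0.635 0.074 0.324] [199.4 217. ] [298.3 221.6] [378.1 425.3]
0.2 [0.624 0.073 0.321] [204.6 218.3] [301.3 220.2] [366.1 423.6]
0.3 [0.602 0.072 0.315] [214.8 221.6] [307.  218.2] [342.7 418.7]
```

Call:
{"name": "jog_arm", "arguments": {"motion": [[0,0,0,-215,106,0,45],[0,0,0,-215,106,0,45],[0,0,0,-215,106,0,45],[0,0,0,-215,106,0,45],[0,0,0,-215,106,0,45],[0,0,0,-215,106,0,45]]}}

```text
t: 33.33
eef_pos: [0.6424, 0.0734, 0.3959]
tool_rot: [-0.0, 0.682, 0.731, -0.0]
contact_force: [0.4, 0.2, -0.1]
gripper_width: 0.532
grasp_force: 0.0
```

```bash
python3 - <<'E'
from h import *
o=bot.get_obs();print(o["eef_pos"],o["q"].round(2))
p=bot.read_camera("wrist");save(p,"w12")
print([(np.round(a["xy"]),round(a["score"],2),at_z(p,a["xy"],.326,o)) for a in bot.tip_of("lid_bar",p)[:3]])
print(proj(p,[[.644,.073,.326]],o), delta([.644,.073,.3],yaw(94.1),o))
E
```

```text
[0.64235279 0.07336944 0.39586003] [-0.57  0.35  0.51  1.39 -0.17  1.45  0.  ]
[(array([282., 219.]), 0.78, array([0.64566931, 0.07234936, 0.326     ]))]
[[280.0626485 218.3945914]] (array([-0.001, -0.   , -0.001]), array([-0.5,  1.7, 95.9]))
```

View pics/w12.png

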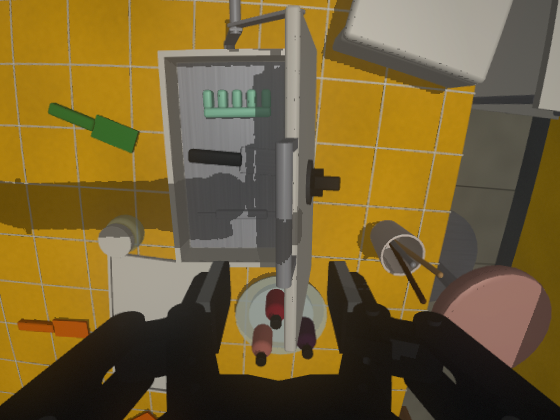

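The lid bar is at (285,140–285), nearly centred between the fingers, and the implements are in the tub.

Call:
{"name": "jog_arm", "arguments": {"motion": [[0,0,0,0,3,50,40],[0,0,0,0,3,85,35],[0,0,0,0,3,102,35],[0,0,0,0,3,102,35],[0,0,0,0,3,102,6],[0,0,0,0,3,102,6],[0,0,0,0,3,102,6],[0,0,0,0,3,102,6]], "grip_force": 30}}

```text
t: 34.42
eef_pos: [0.6464, 0.0732, 0.2963]
tool_rot: [0.001, 0.682, 0.731, 0.001]
contact_force: [-0.8, 0.9, 7.0]
gripper_width: 0.122
grasp_force: 29.6
```

```bash
python3 - <<'E'
from h import *
o=bot.get_obs();print(o["eef_pos"],o["contact_force"],o["gripper_width"])
h=np.array([.679,.077,.1]);r=R.from_euler("z",4.1,degrees=True)
def bar(l):
  a=np.radians(86)-l; return h+r.apply([-.228*np.cos(a)+.006*np.sin(a),0,.228*np.sin(a)+.006*np.cos(a)])
for l0 in (.1,):
 for l in np.arange(l0,1.501,.1): 
  d=rot(o).inv().apply(bar(l)-bar(l0))*1000; print(round(l,2),d.round(1).tolist())
E
```

```text
[0.64640128 0.07324304 0.2963428 ] [-0.80440589  0.92360004  6.96071844] 0.12196629730933002
0.1 [0.0, 0.0, 0.0]
0.2 [-0.0, -22.4, 4.3]
0.3 [-0.1, -44.2, 10.8]
0.4 [-0.1, -65.3, 19.5]
0.5 [-0.1, -85.4, 30.3]
0.6 [-0.2, -104.4, 42.9]
0.7 [-0.2, -121.9, 57.5]
0.8 [-0.3, -138.0, 73.7]
0.9 [-0.3, -152.3, 91.4]
1.0 [-0.3, -164.8, 110.5]
1.1 [-0.4, -175.4, 130.7]
1.2 [-0.4, -183.8, 151.8]
1.3 [-0.4, -190.1, 173.8]
1.4 [-0.5, -194.2, 196.2]
1.5 [-0.5, -196.1, 218.9]
```

Call:
{"name": "jog_arm", "arguments": {"motion": [[0,0,0,0,-11,2,6],[0,0,0,0,-22,4,6],[0,0,0,0,-33,7,6],[0,0,0,0,-44,11,6],[0,0,0,0,-55,15,6],[0,0,0,0,-65,19.5,6],[0,0,0,0,-75.5,25,6],[0,0,0,0,-85.5,30,6],[0,0,0,0,-95,36.5,6],[0,0,0,0,-104.5,43,6]]}}

```text
t: 35.67
eef_pos: [0.5406, 0.0656, 0.2506]
tool_rot: [0.0, 0.682, 0.731, -0.0]
contact_force: [3.9, 0.0, -3.2]
gripper_width: 0.123
grasp_force: 30.7
```

Call:
{"name": "jog_arm", "arguments": {"motion": [[0,0,0,0,-9,7,6],[0,0,0,0,-17.5,14.6,6],[0,0,0,0,-26,22.5,6],[0,0,0,0,-33.6,30.8,6],[0,0,0,0,-41,39.5,6],[0,0,0,0,-48,48.5,6],[0,0,0,0,-54.4,58,6],[0,0,0,0,-60.4,67.6,6],[0,0,0,0,-66,77.6,6],[0,0,0,0,-71,87.8,6]]}}

```text
t: 36.92
eef_pos: [0.4702, 0.0606, 0.163]
tool_rot: [0.0, 0.682, 0.731, 0.0]
contact_force: [2.6, -1.2, 0.5]
gripper_width: 0.126
grasp_force: 30.0
```

Call:
{"name": "jog_arm", "arguments": {"motion": [[0,0,0,0,-4.4,10.5,6],[0,0,0,0,-8.4,21,6],[0,0,0,0,-11.7,32,6],[0,0,0,0,-14.7,43,6],[0,0,0,0,-17,54,6],[0,0,0,0,-18.8,65.5,6],[0,0,0,0,-20,76,6],[0,0,0,0,-20.5,83,6],[0,0,0,0,-20.7,88,6],[0,0,0,0,-20.7,88,6]]}}

```text
t: 38.17
eef_pos: [0.4507, 0.0596, 0.0769]
tool_rot: [-0.0, 0.682, 0.731, 0.001]
contact_force: [-2.8, -2.5, 23.8]
gripper_width: 0.123
grasp_force: 32.6
```

Call:
{"name": "jog_arm", "arguments": {"motion": [[0,0,0,0,0,-1.5,6],[0,0,0,0,0,-1.5,24],[0,0,0,0,0,-1.5,24],[0,0,0,0,0,-1.5,24],[0,0,0,0,0,-30,24],[0,0,0,0,0,-90,24],[0,0,0,0,20,-150,50],[0,0,0,0,80,-170,60],[0,0,0,-5,128,-170,60],[0,0,0,-5,128,-170,60]]}}

```text
t: 39.42
eef_pos: [0.58, 0.0634, 0.2448]
tool_rot: [0.001, 0.682, 0.731, -0.001]
contact_force: [-0.9, 0.3, -0.5]
gripper_width: 0.701
grasp_force: 0.0
```

```bash
python3 - <<'E'
from h import *
o=bot.get_obs();print(o["eef_pos"],o["q"].round(2),o["contact_force"])
p=bot.read_camera("wrist");save(p,"w13")
for n,z in(("wing",.146),("lid_bar",.106),("lid_hinge",.1),("pull_bar",.1)):
  print(n,[(np.round(a["xy"]),round(a["score"],2),at_z(p,a["xy"],z,o).round(4)) for a in bot.tip_of(n,p)[:3]])
E
```

```text
[0.58002216 0.06336137 0.24480669] [-0.62  0.32  0.51  1.77 -0.17  1.1   0.02] [-0.86505044  0.34220251 -0.49444777]
wing [(array([277., 202.]), 0.92, array([0.5794, 0.067 , 0.146 ])), (array([283., 168.]), 0.59, array([0.5821, 0.0946, 0.146 ]))]
lid_bar [(array([139., 189.]), 0.63, array([0.4514, 0.0594, 0.106 ]))]
lid_hinge [(array([382., 188.]), 0.62, array([0.6773, 0.0753, 0.1   ])), (array([319., 346.]), 0.4, array([ 0.6371, -0.1059,  0.1   ]))]
pull_bar []
```

View pics/w13.png

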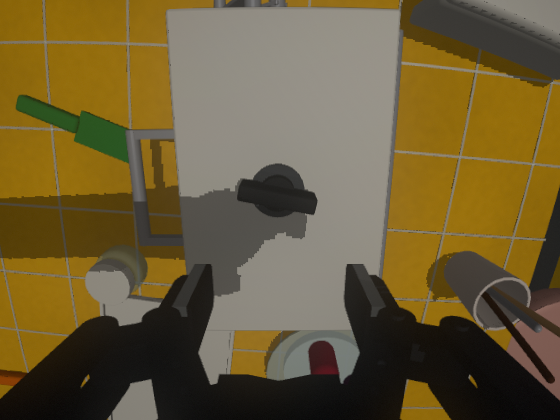

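The lid is shut, with its bar at (139,189). The wing runs from (241,188) to (315,203), turned slightly clockwise from the box's x.

```bash
python3 - <<'E'
from h import *
o=bot.get_obs();p=bot.read_camera("wrist")
g=p["pixels"].astype(int).max(2)
print([int(g[y,x]) for x,y in((260,192),(300,200),(278,172),(278,197))])
m=(g<45).astype(np.uint8);m[:165]=0;m[235:]=0;m[:,:230]=0;m[:,330:]=0
pts=np.argwhere(m)[:,::-1]
for half,sl in(("L",pts[pts[:,0]<252]),("R",pts[pts[:,0]>304])): print(half,len(sl),sl.mean(0) if len(sl) else 0, sl.min(0),sl.max(0))
a=at_z(p,(241,188),.14,o);b=at_z(p,(315,203),.14,o);d=b-a;w=np.degrees(np.arctan2(d[1],d[0]))
print(a,b,np.linalg.norm(d),"wing",w,"screw",np.radians(4.1-w),"mid",(a+b)/2)
w=w
print(delta([.579,.069,.106],yaw(w+180),o))
E
```

```text
[38, 41, 57, 37]
L 181 [247.23756906 191.22099448] [242 180] [251 201]
R 322 [311.83850932 202.21428571] [305 190] [320 213]
[0.54562678 0.07505684 0.14      ] [0.60678559 0.06666758 0.14      ] 0.06173150677079351 wing -7.810615285373352 screw 0.207879452668129 mid [0.57620619 0.07086221 0.14      ]
(array([-1.000e-03, -1.000e-03, -1.364e+00]), array([  5.5,   3. , 139.3]))
```

Call:
{"name": "jog_arm", "arguments": {"motion": [[0,0,-1.364,5.5,2,20,50],[0,0,-1.364,5.5,2,20,50],[0,0,-1.364,5.5,2,20,50],[0,0,-1.364,5.5,2,20,50],[0,0,-1.364,5.5,2,20,50],[0,0,-1.364,5.5,2,20,50],[0,0,-1.364,5.5,2,20,50],[0,0,-1.364,5.5,2,20,45],[0,0,-1.364,5.5,2,20,40],[0,0,-1.364,5.5,2,20,40]]}}

```text
t: 40.98
eef_pos: [0.5791, 0.0689, 0.2258]
tool_rot: [0.0, 0.069, 0.998, 0.0]
contact_force: [-0.4, 0.4, -0.3]
gripper_width: 0.47
grasp_force: 0.0
```

```bash
python3 - <<'E'
from h import *
o=bot.get_obs();print(o["eef_pos"],o["q"].round(2))
p=bot.read_camera("wrist");save(p,"w14")
print([(np.round(a["xy"]),round(a["score"],2),at_z(p,a["xy"],.146,o).round(4)) for a in bot.tip_of("wing",p)[:3]])
print(proj(p,[[.578,.0695,.146]],o),delta([.578,.0695,.106],yaw(172.2),o))
E
```

```text
[0.57908968 0.06890376 0.2257932 ] [-0.42  0.31  0.24  1.78 -0.09  1.06  1.29]
[(array([278., 214.]), 0.97, array([0.5809, 0.0687, 0.146 ]))]
[[278.18333199 210.72584491]] (array([ 0.   ,  0.   , -0.002]), array([  1.2,   0.4, 119.8]))
```

View pics/w14.png

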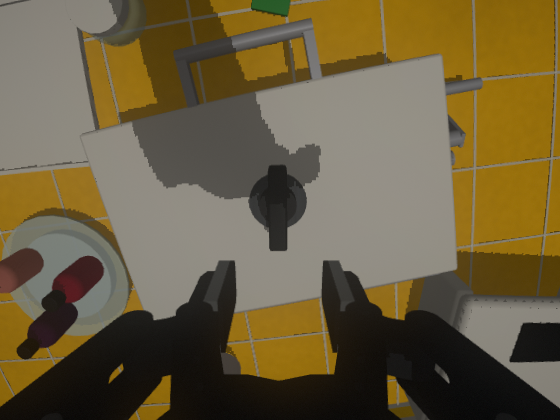

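The wing at (278,170–250) lies exactly along the tool's x, between the fingers.

Call:
{"name": "jog_arm", "arguments": {"motion": [[0,0,0,0,0,50,40],[0,0,0,0,0,95,36],[0,0,0,0,0,119,36],[0,0,0,0,0,119,36],[0,0,0,0,0,119,8],[0,0,0,0,0,119,8],[0,0,0,0,0,119,8],[0,0,0,0,0,119,8],[0,0,0,0,0,119,8]], "grip_force": 70}}

```text
t: 42.2
eef_pos: [0.5804, 0.0682, 0.1082]
tool_rot: [0.001, 0.069, 0.998, 0.0]
contact_force: [-2.1, -2.6, 7.0]
gripper_width: 0.143
grasp_force: 69.9
```

```bash
python3 -c "
from h import *
o=bot.get_obs();print(o['torque'],o['contact_force'],o['gripper_width'],o['grasp_force'],o['eef_pos'],o['q'].round(2))"
```

```text
[-0.66030679  0.4299767   0.05300766] [-2.05377621 -2.55936908  7.02966175] 0.14347447346836978 69.89008069038391 [0.58036711 0.06818935 0.10820913] [-0.39  0.45  0.22  1.88 -0.13  0.82  1.33]
```

Call:
{"name": "jog_arm", "arguments": {"motion": [[0,0,0.15,0,0,0,8],[0,0,0.3,0,0,0,8],[0,0,0.45,0,0,0,8],[0,0,0.6,0,0,0,8],[0,0,0.75,0,0,0,8],[0,0,0.9,0,0,0,8],[0,0,1.05,0,0,0,8],[0,0,1.2,0,0,0,8],[0,0,1.35,0,0,0,8],[0,0,1.5,0,0,0,8]]}}

```text
t: 43.45
eef_pos: [0.5786, 0.0665, 0.1081]
tool_rot: [0.0, 0.732, 0.681, -0.001]
contact_force: [-7.4, -7.4, 12.6]
gripper_width: 0.142
grasp_force: 70.8
```

```bash
cat > st.py <<'E'
from h import *
o=bot.get_obs();m=rot(o).as_matrix();a=np.degrees(np.arctan2(m[1,0],m[0,0]))
print('moment',o['torque'].round(3),'F',o['contact_force'].round(1),o['grasp_force'].round(),o['eef_pos'].round(4),'q7',o['q'][6].round(2),'turned',((172.1-a)%360).round(1),'screw+clutch est',(.208+np.radians((172.1-a)%360)).round(3))
E
python3 st.py
```

```text
Traceback (most recent call last):
  File "st.py", line 3, in <module>
    print('moment',o['torque'].round(3),'F',o['contact_force'].round(1),o['grasp_force'].round(),o['eef_pos'].round(4),'q7',o['q'][6].round(2),'turned',((172.1-a)%360).round(1),'screw+clutch est',(.208+np.radians((172.1-a)%360)).round(3))
                                                                        ^^^^^^^^^^^^^^^^^^^^^^
AttributeError: 'float' object has no attribute 'round'
```

Call:
{"name": "jog_arm", "arguments": {"motion": [[0,0,0.14,0,0,0,8],[0,0,0.28,0,0,0,8],[0,0,0.42,0,0,0,8],[0,0,0.56,0,0,0,8],[0,0,0.7,0,0,0,8],[0,0,0.7,0,0,0,8]]}}

```text
t: 44.2
eef_pos: [0.5775, 0.0669, 0.108]
tool_rot: [-0.0, 0.921, 0.39, -0.002]
contact_force: [-11.9, -5.0, 18.2]
gripper_width: 0.147
grasp_force: 71.6
```

```bash
sed -i "s/o\['grasp_force'\].round()/o['grasp_force']/" st.py; python3 st.py
```

```text
moment [-1.312  2.656 -0.052] F [-11.9  -5.   18.2] 71.58421754837036 [0.5775 0.0669 0.108 ] q7 -0.53 turned 126.2 screw+clutch est 2.41
```

Call:
{"name": "jog_arm", "arguments": {"motion": [[0,0,0.06,0,0,0,8],[0,0,0.12,0,0,0,8],[0,0,0.12,0,0,0,8]]}}

```text
t: 44.58
eef_pos: [0.5773, 0.067, 0.108]
tool_rot: [-0.001, 0.942, 0.335, -0.002]
contact_force: [-12.6, -5.3, 18.7]
gripper_width: 0.139
grasp_force: 71.6
```

```bash
python3 st.py
```

```text
moment [-1.19   2.725  0.047] F [-12.6  -5.3  18.7] 71.59499645233154 [0.5773 0.067  0.108 ] q7 -0.62 turned 133.0 screw+clutch est 2.529
```

Call:
{"name": "jog_arm", "arguments": {"motion": [[0,0,0.06,0,0,0,8],[0,0,0.12,0,0,0,8],[0,0,0.12,0,0,0,8]]}}

```text
t: 44.95
eef_pos: [0.5772, 0.0672, 0.108]
tool_rot: [-0.001, 0.961, 0.278, -0.002]
contact_force: [-12.6, -5.6, 20.2]
gripper_width: 0.145
grasp_force: 71.6
```

```bash
python3 st.py
```

```text
moment [-1.16   2.84   0.124] F [-12.6  -5.6  20.2] 71.63383841514587 [0.5772 0.0672 0.108 ] q7 -0.72 turned 139.8 screw+clutch est 2.648
```

Call:
{"name": "jog_arm", "arguments": {"motion": [[0,0,0.05,0,0,0,8],[0,0,0.1,0,0,0,8],[0,0,0.1,0,0,0,8]]}}

```text
t: 45.32
eef_pos: [0.5771, 0.0673, 0.108]
tool_rot: [-0.001, 0.973, 0.23, -0.002]
contact_force: [-13.8, -3.9, 19.3]
gripper_width: 0.147
grasp_force: 71.7
```

```bash
python3 st.py
```

```text
moment [-1.032  2.93   0.161] F [-13.8  -3.9  19.3] 71.69447064399719 [0.5771 0.0673 0.108 ] q7 -0.8 turned 145.5 screw+clutch est 2.748
```

Call:
{"name": "jog_arm", "arguments": {"motion": [[0,0,0.05,0,0,0,8],[0,0,0.1,0,0,0,8],[0,0,0.1,0,0,0,8]]}}

```text
t: 45.7
eef_pos: [0.577, 0.0675, 0.108]
tool_rot: [-0.001, 0.984, 0.181, -0.002]
contact_force: [-14.2, -4.4, 21.2]
gripper_width: 0.145
grasp_force: 71.8
```

```bash
python3 st.py
```

```text
moment [-0.959  3.024  0.097] F [-14.2  -4.4  21.2] 71.75050020217896 [0.577  0.0675 0.108 ] q7 -0.88 turned 151.3 screw+clutch est 2.848
```

Call:
{"name": "jog_arm", "arguments": {"motion": [[0,0,0,0,0,0,36],[0,0,0,0,0,0,36],[0,0,0,0,0,0,36],[0,0,0,0,0,-40,40],[0,0,0,0,0,-90,50],[0,0,0,0,0,-120,60],[0,0,0,0,0,-120,60]]}}

```text
t: 46.58
eef_pos: [0.5811, 0.0691, 0.2289]
tool_rot: [-0.0, 0.983, 0.182, 0.002]
contact_force: [-0.0, 0.4, -0.6]
gripper_width: 0.7
grasp_force: 0.0
```

```bash
python3 - <<'E'
from h import *
o=bot.get_obs();print(o["eef_pos"],o["contact_force"])
p=bot.read_camera("wrist");save(p,"w15")
print([(np.round(a["xy"]),round(a["score"],2)) for a in bot.tip_of("wing",p)[:2]],[(np.round(a["xy"]),round(a["score"],2),at_z(p,a["xy"],.106,o)) for a in bot.tip_of("lid_bar",p)[:1]])
E
```

```text
[0.581112   0.06906359 0.22886811] [-0.00459352  0.40538939 -0.61800415]
[(array([276., 214.]), 0.8), (array([536., 233.]), 0.27)] [(array([240., 323.]), 0.84, array([0.45021254, 0.0600616 , 0.106     ]))]
```

View pics/w15.png

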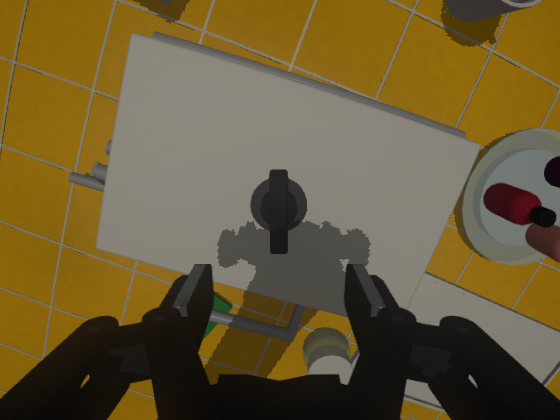

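The wing at (279,170–250) still lies along the tool's x, so it followed the whole turn. Screw plus clutch is about 2.85 rad, which is about 0.25 rad of slip. The lid is shut and the gripper is clear.

```bash
python3 -c "
from station import bot
print(bot.hand_in())"
```

```text
the job is handed in; nothing more can be done
None
```

I handed the job in, but no verdict came back: the pusher, separator and rasp (no buffer was there) are in the tub, the stay is broken, the lid was lowered shut in the gripper, and the screw was turned to its stop with the clutch slipped about 0.25 rad (my estimate from the wing's angle).

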